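# Clamp a resin block in the slide bonding press

## Task

Lay the resin specimen block lengthwise on the glass slide of the bonding press and slide it gently home under the pressure foot, flush against the fence of the end stop. Then turn the black knob clockwise to screw the sprung foot down on it until the foot's pointer stands level with the brass set mark, never far past it, and leave the block clamped like that. The press only stands on the bench: do not shove or tip it, and leave the other things alone.

Things in the scene. Friction and masses are not known exactly. Their poses are not given: they have to be found in the camera images.
- press: Bonding press, 5 kg, standing loose on the bench: white base 190 x 146 x 20 mm, its top (glass slide let in flush) 20 mm up; two 14 mm posts at y = +-60 mm carry a white crossbar 26 mm deep (x), 108 to 126 mm up, post nuts to 133 mm. Origin: on the bench under the spindle axis; x from the open loading side (base edge x = -130 mm) to the stop; z up; the block belongs along y = 0.
- stop: Steel stop bracket fixed on the base, 46 mm wide, 16 mm high. Origin: foot of the middle of its face towards the loading side (press x = +40 mm, y = 0, z = 20 mm); axes as the press. It carries the fence, a square steel bar 42 mm wide, 12 mm high, that the end of the block meets: its face stands 12 to 24 mm before the bracket's face, locked at a new setting each time, not measured. Over 12 N on it chips the resin.
- knob_center (a point): Middle of the black round fluted knob, 40 mm diameter, 26 mm high, on the vertical spindle above the crossbar, free all round. Clockwise from above lowers knob, spindle, scale and foot together, 20 mm a turn (3.2 mm per rad), 8.2 rad in all. Stiff (0.1 to 0.15 N m); stays where it is left. At the start 181 to 185 mm up; at the end of the job at least 164 mm up.
- foot_face (a point): Centre of the underside of the round steel pressure foot, 36 mm diameter, on the spindle axis, hung from the spindle on a spring (1.5 N per mm, preload 1.5 N); it does not turn. At the start it is 4 to 8 mm above the top of a block that lies on the slide. Once it meets the block, screwing further down compresses the spring and the pointer rises on the scale.
- pointer_tip (a point): Tip of the thin dark pointer bent up from the foot, at press y = +36 mm, pointing to -y at the edge of the white scale plate that hangs from the spindle. With the spring unloaded it is 6 to 11 mm below the mark; it climbs the scale by as much as the spring is compressed (14.5 mm at most).
- mark_tip (a point): Tip of the brass set mark, a small clip on the white scale plate, at press y = +36 mm; it travels with the spindle, clipped at a different height on the scale each time. The setting is right when both tips are level.
- block: Resin specimen block, pale, translucent, with a bone core: a bar 90 (x) x 30 (y) x 20 (z) mm, 50 to 85 g, loose on the bench to the left or right of the press. Origin: centre of the underside, x along its length. Its two ends are alike.
- bottle: Small blue stain bottle with a white cap, 48 mm diameter, 85 mm high, loose on the bench; origin at the centre of its foot. Bystander.
- rack: Black slotted slide rack, 85 x 125 x 22 mm, loose on the bench; origin at the centre of its underside. Bystander.
- counter: White keypad counter, 200 x 145 x 42 mm, loose on the bench; origin at the centre of its underside. Bystander.
There are look-alikes about, which are no part of the job. Of the things that look like the block, take the one that is farthest from the robot's base at the start.

How it is judged:
By the outcome, as a careful person would: the job done as asked, in the order asked, and still so for the second after the job is handed in, with the robot touching nothing.
It also fails if it takes over 72 s, if anything falls off the work surface, if the arm or the gripper's body presses on something with over 40 N, if the wrist force passes 120 N, or if a joint passes its speed limit or range.

## Robot

A 6-joint arm with a two-finger parallel gripper is mounted at the origin on the work surface. World frame = base frame: x ahead of the robot, y to its left, z up, the work surface at z = 0. Lengths are in mm, angles in rad, forces in N, time in s.
With the tool pointing down it reaches from about 350 to 775 mm from the base axis. Payload 7.3 kg.
Tool frame: the origin (TCP) lies at the very end of the fingers, on their centre line; the grasp point (between the pads) lies 19 mm behind it (bot.grip_point_offset is the distance from the TCP to the grasp point, in mm); z points along the fingers, y is the line along which they close (so a half turn about z gives the same grasp; the last joint's range is limited). The gripper opens to 92 mm and grips with 3 to 60 N. Pads are 19 mm wide; open, the fingers measure 130 mm over their backs; the gripper's body (75 mm by 190 mm) begins 47 mm behind the grasp point.
Start: joints at [-1.254, 0.342, 1.524, -0, 1.275, -0.146], TCP at [234.413, -469.782, 226.741] pointing down, gripper open.
Joint ranges: [-2.53, 2.53], [-0.77, 2.02], [0.04, 2.7], [-1, 4.14], [0.28, 2.66], [-3.11, 3.11]. Speed limits (rad/s): [2.57, 2.57, 3.14, 3.14, 3.14, 3.14].

## Interface

Orientations are given as [roll, pitch, yaw] about the fixed x, y, z axes, in that order (R = Rz(yaw) Ry(pitch) Rx(roll)).
In Python, from plant import bot gives the robot as it stands. The module is installed in compiled form; this text tells all that it offers.
- The arm moves only by the shell command python3 -m jog 'ROWS' [OPENING]. ROWS is JSON, a list of rows, each a list of 6 numbers: the shift along the tool's x, y, z in mm, then the turn, a rotation vector about the tool's x, y, z in rad. In form: [[dx, dy, dz, rx, ry, rz], ...]. A call has 1 to 12 rows; each row shifts and turns the commanded pose from where the row before left it, along the tool's axes as they then stand; what a row does not reach is not made up. A row lasts 1/10 s, in which the tool goes at most 50 mm and 8.59 degrees, less where a joint would pass 70% of its speed; a pose out of reach is approached as far as the arm can. A call with a gripper value outside its range is refused whole. OPENING is the opening in per cent of the stroke, from 0 (shut) to 100 (fully open), set as the call begins (- or left out, the last holds). The fingers move at their own pace and stop on an object; the grip force is fixed at half the most. Time passes only in rows, so rows that do not move let the fingers close. It gives the time, the measured TCP pose, the force, the opening and the grip force at its end, in the units of the state.
- bot.get_obs(): the state, without advancing time (a new reading comes with each control period).
- bot.capture(name): name is "scene" or "top" or "wrist"; returns the picture (420x560x3 uint8, red, green, blue); there is no depth.
- bot.camera_model(name): a dict with "fx", "fy", "cx", "cy" (pixels), "dist_coeffs" ([k1, k2, p1, p2, k3] as OpenCV has them; the pictures are not rectified), "position" and "orientation" of the camera in the world; the wrist camera has in their place "T_tool_cam" (4x4, takes a point from camera to tool coordinates, whose origin is the TCP and whose axes are the flange's). Camera axes: x right, y down, z forward; pixel columns grow to the right and rows downward; lengths in mm; the calibration is good to about 2 mm. A picture is of the moment at which its call begins: read the wrist's pose just before it. camera_model takes no time and is no camera call.
- bot.close_job(): hands the job in; it is judged then, once.
Trained networks look in the newest picture that a camera, given by its name, has taken for a name from the list of things; names that differ only in an ending like _2 or _b are one class to them, and where a whole thing is asked for, a point or a joint stands for the part that bears it (a point fixed in the world has none). Each returns a list of dicts, best first, with "p" (0 to 1); they miss things now and then, are a little off and sometimes report something else, mostly with a low value. They report only what shows in the picture. A call takes as long as a camera call. They do not tell look-alikes from the thing itself.
- bot.outline_of(target, camera): "mask" (420x560 bool, what is visible of it) and "pixel" ([column, row] in pixels, amid what is visible of it).
The state is a dict: "time": time; "joint_positions": joint angles; "dq": joint speeds; "tau": joint torques, N m; "tool_pos": TCP position; "tcp_rot": TCP orientation; "contact_force": force on the tool from outside, world axes, zero at the start; "moment": the same for the moment, N m; "grip_width": finger opening in mm; "finger_force": force on a finger pad.
Only numpy, scipy, OpenCV 4.12 (cv2) and the standard library are available. Lean on these libraries where they do the work, as an engineer would, in place of code of your own. Each camera call takes 0.05 s, during which the arm holds its last target. There are 200 camera calls.

## Working session

There is one attempt and no reset: what is moved stays moved. The work goes in short steps, Python scripts to look and compute and a shell command to move; the robot and the scene stay as the last step left them, time stands still between calls to the robot, and variables do not carry over. Pictures are saved under pics/ and viewed, at most 10 in all, crops included, and the job is handed in when it is done.

```bash
mkdir -p pics; ls; python3 - <<'E'
from plant import bot
import cv2,numpy as np
for n in("scene","top"):
    im=bot.capture(n); cv2.imwrite(f"pics/{n}0.png",im[:,:,::-1]); m=bot.camera_model(n); print({k:np.round(v,3).tolist() for k,v in m.items() if not isinstance(v,str)}, [k for k in m])
    for t in("block","press","knob_center","stop","pointer_tip","mark_tip"):
        for d in bot.outline_of(t,n): print(n,t,round(d["p"],2),np.round(d["pixel"]),d["mask"].sum())
o=bot.get_obs();print(o)
print(bot.camera_model("wrist"))
E
```

```text
pics
{'fx': 499.368, 'fy': 499.368, 'cx': 289.444, 'cy': 208.868, 'dist_coeffs': [-0.059, 0.0, 0.0, 0.0, 0.0], 'position': [1445.985, 182.655, 1033.428], 'orientation': [-2.309, 0.006, 1.848]} ['fx', 'fy', 'cx', 'cy', 'dist_coeffs', 'position', 'orientation']
scene block 0.88 [228. 245.] 383
scene block 0.75 [280. 216.] 312
scene block 0.75 [347. 230.] 289
scene block 0.65 [245. 202.] 321
scene block 0.29 [446. 241.] 1223
scene press 0.71 [284. 269.] 3859
scene knob_center 0.75 [284. 232.] 238
scene stop 0.27 [227. 247.] 339
scene pointer_tip 0.59 [286. 274.] 111
{'fx': 451.934, 'fy': 451.934, 'cx': 283.525, 'cy': 208.642, 'dist_coeffs': [-0.001, 0.0, 0.0, 0.0, 0.0], 'position': [344.359, -80.621, 1438.35], 'orientation': [-3.0, 0.003, -1.573]} ['fx', 'fy', 'cx', 'cy', 'dist_coeffs', 'position', 'orientation']
top block 0.86 [339. 201.] 247
top block 0.76 [304. 253.] 286
top block 0.73 [345. 258.] 298
top block 0.65 [242. 252.] 272
top block 0.3 [398. 282.] 3224
top press 0.89 [277. 190.] 2691
top knob_center 0.63 [277. 170.] 182
{'time': 0.7, 'joint_positions': array([-1.25402610e+0
[... 481 characters left out ...]
([-0.11034286,  0.14669183,  0.88995712]), 'moment': array([-0.0202214 ,  0.05450997,  0.07425779]), 'finger_force': 0.0, 'grip_width': 91.73520089972506}
{'fx': 361.2078807289995, 'fy': 361.2078807289995, 'cx': 275.0218376196832, 'cy': 206.4511232065809, 'dist_coeffs': array([-0.08940058,  0.        ,  0.        ,  0.        ,  0.        ]), 'T_tool_cam': array([[ 1.89445611e-04, -9.54332547e-01, -2.98746304e-01,
         8.05637523e+01],
       [ 9.99999433e-01, -1.32200280e-04,  1.05644331e-03,
        -9.77637930e-01],
       [-1.04769258e-03, -2.98746335e-01,  9.54331981e-01,
        -1.58089784e+02],
       [ 0.00000000e+00,  0.00000000e+00,  0.00000000e+00,
         1.00000000e+00]])}
```

```bash
python3 - <<'E'
import cv2
a=cv2.imread("pics/top0.png")[110:330,160:460]
b=cv2.imread("pics/scene0.png")[150:350,160:480]
cv2.imwrite("pics/v1.png",cv2.resize(a,None,fx=2.6,fy=2.6,interpolation=cv2.INTER_CUBIC))
cv2.imwrite("pics/v2.png",cv2.resize(b,None,fx=2.5,fy=2.5,interpolation=cv2.INTER_CUBIC))
E
```

```text
(no output)
```

View pics/v1.png

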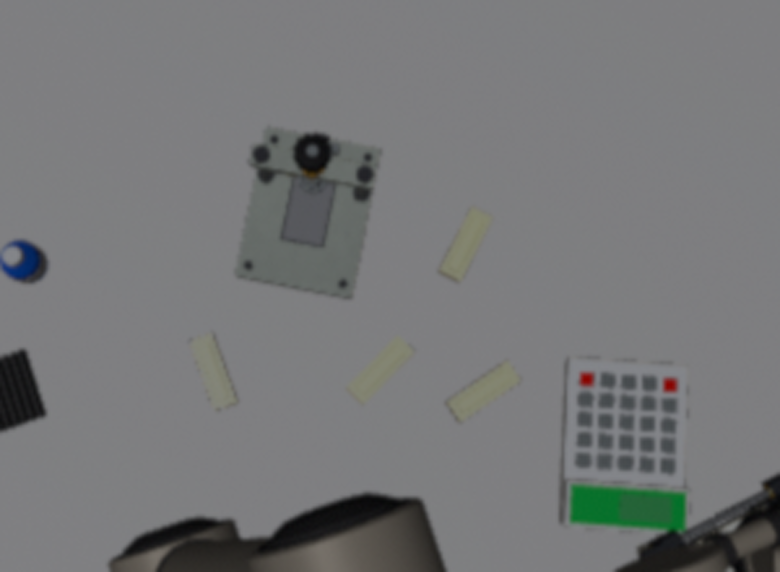

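View pics/v2.png

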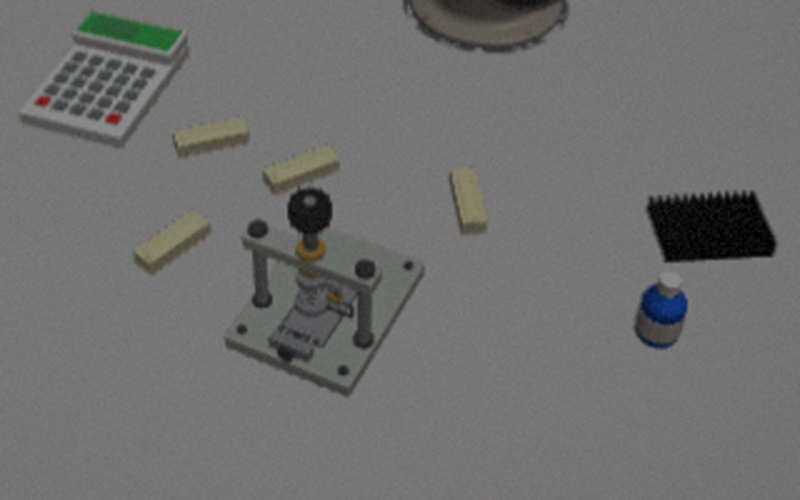

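```bash
cat > h.py <<'E'
from plant import bot
import cv2,numpy as np
from scipy.spatial.transform import Rotation as R
def cam(n,o=None):
    m=bot.camera_model(n)
    K=np.array([[m["fx"],0,m["cx"]],[0,m["fy"],m["cy"]],[0,0,1]]);d=np.array(m["dist_coeffs"],float)
    if n=="wrist":
        o=o or bot.get_obs(); T=np.eye(4);T[:3,:3]=R.from_euler("xyz",o["tcp_rot"]).as_matrix();T[:3,3]=o["tool_pos"]
        T=T@np.array(m["T_tool_cam"])
    else:
        T=np.eye(4);T[:3,:3]=R.from_euler("xyz",m["orientation"]).as_matrix();T[:3,3]=m["position"]
    return K,d,T
def toplane(c,px,z):
    K,d,T=c
    u=cv2.undistortPoints(np.array(px,float).reshape(-1,1,2),K,d)[:,0]
    r=np.c_[u,np.ones(len(u))]@T[:3,:3].T
    return T[:3,3]+r*((z-T[2,3])/r[:,2])[:,None]
def proj(c,P):
    K,d,T=c
    Q=(np.array(P,float).reshape(-1,3)-T[:3,3])@T[:3,:3]
    return cv2.projectPoints(Q,np.zeros(3),np.zeros(3),K,d)[0][:,0]
def snap(n,f=None):
    o=bot.get_obs();c=cam(n,o);im=bot.capture(n)
    if f: cv2.imwrite(f"pics/{f}.png",im[:,:,::-1])
    return c,im
E
python3 - <<'E'
from h import *
c=cam("top")
px=np.array([[235,275],[352,298],[382,150],[267,127]])/2.6+[160,110]
P=toplane(c,px,20);print(P.round(1)); print("sides",[np.linalg.norm(P[i]-P[i-1]).round(1) for i in range(4)])
n=toplane(c,np.array([[261,153],[365,173]])/2.6+[160,110],133);print("nuts",n.round(1), np.linalg.norm(n[0]-n[1]))
print("knob",toplane(c,np.array([[312,150]])/2.6+[160,110],190))
bot.capture("top")
for d in bot.outline_of("block","top")[:4]:
    k=cv2.findContours(d["mask"].astype("uint8"),0,1)[0];k=max(k,key=cv2.contourArea)[:,0]
    w=toplane(c,k,18)[:,:2].astype("float32");r=cv2.minAreaRect(w);b=cv2.boxPoints(r)
    e=max((b[1]-b[0],b[2]-b[1]),key=np.linalg.norm)
    print(d["p"],np.round(r[0],1),np.round(r[1],1),"yaw",np.arctan2(e[1],e[0]),"dist",np.hypot(*r[0]))
E
```

```text
[[ 524.    27.9   20. ]
 [ 495.6 -114.3   20. ]
 [ 679.2 -152.4   20. ]
 [ 708.7  -10.2   20. ]]
sides [np.float64(188.6), np.float64(145.0), np.float64(187.5), np.float64(145.2)]
nuts [[ 649.4   -9.1  133. ]
 [ 625.9 -127.2  133. ]] 120.34142110002126
knob [[639.24820581 -67.70616652 190.        ]]
0.82 [ 384.3 -268.7] [30.8 88.8] yaw -0.9622941 dist 468.9314245547101
0.65 [ 410.9 -146.2] [32.5 89.5] yaw -0.8275966 dist 436.1174097493604
0.57 [409.3  54.1] [90.1 31.6] yaw 0.33428776 dist 412.8462224403286
0.51 [ 563.1 -251.9] [29.7 91. ] yaw -0.47572455 dist 616.8686979519435
```

```bash
cat >> h.py <<'E'
def to(p,rpy=None):
    o=bot.get_obs();R0=R.from_euler("xyz",o["tcp_rot"]);R1=R.from_euler("xyz",rpy) if rpy is not None else R0
    rv=(R0.inv()*R1).as_rotvec(); d=R1.inv().apply(np.array(p,float)-o["tool_pos"])
    print("turn",rv.round(4),"then shift",d.round(2),"norm",np.linalg.norm(d).round(1))
E
T=-0.1469; python3 -m jog '[[0,0,0,0,0,-0.147],[0,0,0,0,0,-0.147],[0,0,0,0,0,-0.147],[0,0,0,0,0,-0.147],[0,0,0,0,0,-0.147],[0,0,0,0,0,-0.147],[0,0,0,0,0,-0.147],[0,0,0,0,0,-0.147],[0,0,0,0,0,-0.147],[0,0,0,0,0,-0.147],[0,0,0,0,0,-0.147],[0,0,0,0,0,-0.147]]' 100
python3 -m jog '[[0,0,0,0,0,-0.147],[0,0,0,0,0,-0.147],[0,0,0,0,0,-0.147],[0,0,0,0,0,0]]'
python3 -c "
from h import *
to([563,-252,150],[np.pi,0,2.666])"
```

```text
time: 2.0
tool_pos: [234.4, -469.8, 226.8]
tcp_rot: [-3.142, 0.0, 2.233]
contact_force: [0.2, -0.1, -0.6]
grip_width: 92.1
finger_force: 0.0
time: 2.4
tool_pos: [234.4, -469.8, 226.7]
tcp_rot: [-3.142, 0.0, 2.669]
contact_force: [0.7, 0.8, -0.3]
grip_width: 91.9
finger_force: 0.0
turn [-0.0001  0.0001  0.0031] then shift [-192.39  344.07   76.74] norm 401.6
```

```bash
python3 -m jog '[[-19.2,34.4,7.7,0,0,0],[-19.2,34.4,7.7,0,0,0],[-19.2,34.4,7.7,0,0,0],[-19.2,34.4,7.7,0,0,0],[-19.2,34.4,7.7,0,0,0],[-19.2,34.4,7.7,0,0,0],[-19.2,34.4,7.7,0,0,0],[-19.2,34.4,7.7,0,0,0],[-19.2,34.4,7.7,0,0,0],[-19.2,34.4,7.7,0,0,0],[0,0,0,0,0,0],[0,0,0,0,0,0]]'
cat >> h.py <<'E'
def blk(c,m,zt,f=None):
    # least-squares fit of box-silhouette (bottom zt-20, top zt) to mask via contour hull
    from scipy.optimize import minimize
    k=cv2.findContours(m.astype("uint8"),0,1)[0];k=max(k,key=cv2.contourArea)[:,0]
    w=toplane(c,k,zt)[:,:2].astype("float32");r=cv2.minAreaRect(w);b=cv2.boxPoints(r)
    e=max((b[1]-b[0],b[2]-b[1]),key=np.linalg.norm);y=np.arctan2(e[1],e[0])
    def poly(v):
        P=np.array([[sx*45,sy*15,z] for sx in(-1,1) for sy in(-1,1) for z in(zt-20,zt)])
        P=R.from_euler("z",v[2]/45).apply(P)+[v[0],v[1],0]
        return cv2.convexHull(proj(c,P).astype("float32"))
    S=8
    def cost(v):
        h=poly(v); d=[cv2.pointPolygonTest(h,(float(a),float(bb)),True) for a,bb in k]
        return np.mean(np.minimum(np.abs(np.array(d)-0.5),3)**2)
    best=minimize(cost,[r[0][0],r[0][1],y*45],method="Nelder-Mead",options=dict(initial_simplex=np.array([r[0]+(y*45,)]*4)+np.vstack([np.zeros(3),np.eye(3)*4])))
    v=best.x;return np.array([v[0],v[1],v[2]/45]),best.fun,r
E
python3 - <<'E'
from h import *
c,im=snap("wrist","w1"); print(bot.get_obs()["tool_pos"])
for d in bot.outline_of("block","wrist"):
    if d["p"]>.4: print(d["p"],d["pixel"],d["mask"].sum(),blk(c,d["mask"],20))
for t in("press","stop"):
    for d in bot.outline_of(t,"wrist"): print(t,d["p"],d["pixel"],d["mask"].sum())
E
```

```text
time: 3.6
tool_pos: [562.4, -250.6, 149.2]
tcp_rot: [-3.141, -0.001, 2.667]
contact_force: [0.0, -1.2, -0.7]
grip_width: 91.3
finger_force: 0.0
[ 561.87995029 -251.34012411  149.55040076]
0.83 [289.7, 7.0] 747 (array([ 441.40753174, -176.64086914,    1.10024253]), np.float64(9.0), ((441.40753173828125, -176.640869140625), (31.300813674926758, 15.943506240844727), 63.03925704956055))
0.79 [271.5, 194.2] 3857 (array([ 5.61915540e+02, -2.53243880e+02, -4.80118535e-01]), np.float64(0.15407610803257654), ((560.790283203125, -252.6087646484375), (29.87506866455078, 91.96961975097656), 62.18049621582031))
0.58 [133.2, 29.6] 3174 (array([ 392.89012087, -287.99026987,   -0.98916   ]), np.float64(4.00552611170978), ((394.87884521484375, -283.318603515625), (37.030818939208984, 57.286136627197266), 32.85517120361328))
press 0.69 [492.4, 132.1] 35915
press 0.64 [527.5, 184.4] 1298
stop 0.71 [502.0, 213.0] 375
```

View pics/w1.png

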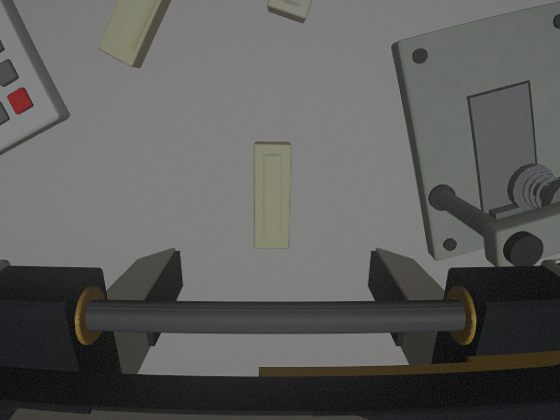

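```bash
python3 -c "
from h import *
to([562.2,-252.8,4],[np.pi,0,2.662])"
```

```text
turn [-0.0003  0.0005  0.0032] then shift [ -0.86  -0.15 146.16] norm 146.2
```

```bash
python3 -m jog '[[-0.8,0,30,0,0,0.003],[0,0,30,0,0,0],[0,0,30,0,0,0],[0,0,30,0,0,0],[0,0,15,0,0,0],[0,0,10,0,0,0],[0,0,0,0,0,0]]' 
python3 -m jog '[[0,0,0,0,0,0],[0,0,0,0,0,0],[0,0,0,0,0,0],[0,0,0,0,0,0],[0,0,0,0,0,0],[0,0,0,0,0,0],[0,0,0,0,0,0],[0,0,0,0,0,0]]' 0
```

```text
time: 4.5
tool_pos: [562.5, -251.9, 4.3]
tcp_rot: [-3.142, -0.001, 2.664]
contact_force: [0.1, 0.0, 0.3]
grip_width: 91.7
finger_force: 0.0
time: 5.3
tool_pos: [562.9, -251.7, 4.7]
tcp_rot: [-3.141, -0.0, 2.665]
contact_force: [-0.2, -1.4, 0.5]
grip_width: 32.5
finger_force: 0.1
```

```bash
python3 -m jog '[[0,0,0,0,0,0],[0,0,0,0,0,0],[0,0,0,0,0,0],[0,0,-10,0,0,0],[0,0,-30,0,0,0],[0,0,-40,0,0,0],[0,0,-40,0,0,-0.138],[0,0,-26,0,0,-0.138],[0,0,0,0,0,0]]' 
python3 -c "
from h import *
p=np.array([637.5,-68,0])+R.from_euler('z',-0.2).apply([-130,0,0]);p[2]=150
to(p,[np.pi,0,2.9416])"
```

```text
time: 6.2
tool_pos: [565.0, -252.8, 156.1]
tcp_rot: [-3.138, 0.009, 2.944]
contact_force: [0.4, -0.0, -0.2]
grip_width: 29.8
finger_force: 30.0
turn [-0.0031  0.0087  0.0021] then shift [ 95.64 195.52   6.13] norm 217.7
```

```bash
python3 -m jog '[[19,39,0.6,0,0,0],[19,39,0.6,0,0,0],[19,39,0.6,0,0,0],[19,39,0.6,0,0,0],[19,39,0.6,0,0,0],[0,0,0,0,0,0],[0,0,0,0,0,0]]'
python3 - <<'E'
from h import *
print(bot.get_obs()["tcp_rot"],bot.get_obs()["tool_pos"])
c,im=snap("wrist","w2")
for t in("press","stop","pointer_tip","mark_tip","foot_face","block"):
    for d in bot.outline_of(t,"wrist"): print(t,d["p"],d["pixel"],d["mask"].sum())
G=lambda P:R.from_euler('z',-0.2).apply(P)+[637.5,-68,0]
print(proj(c,G([[-130,73,20],[-130,-73,20],[60,73,20],[60,-73,20],[40,23,36],[40,-23,36]])).round(1))
E
```

```text
time: 6.9
tool_pos: [508.4, -40.8, 147.4]
tcp_rot: [-3.141, -0.001, 2.942]
contact_force: [-0.0, -0.6, 0.0]
grip_width: 29.7
finger_force: 30.0
[-3.14126938e+00 -6.01955363e-04  2.94157663e+00] [508.35344987 -40.84442071 147.42424765]
pointer_tip 0.5 [316.5, 353.9] 74
foot_face 0.59 [314.4, 351.6] 74
block 0.95 [120.9, 99.9] 5059
block 0.84 [373.3, 50.3] 5134
block 0.76 [5.7, 84.5] 875
block 0.7 [276.2, 253.2] 10282
[[361.8 200.4]
 [185.6 200.3]
 [346.4 381.7]
 [201.4 381.4]
 [298.2 378.4]
 [249.4 378.3]]
```

View pics/w2.png

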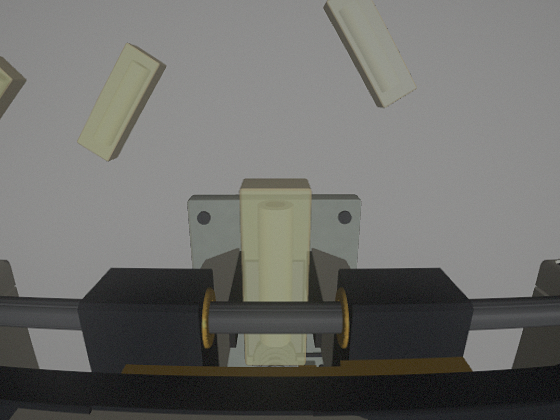

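```bash
python3 -c "
from h import *
p=np.array([637.5,-68,0])+R.from_euler('z',-0.2).apply([-75,-0.3,0]);p[2]=30
to(p,[np.pi,0,2.9416])"
```

```text
turn [-0.0001 -0.0001 -0.0025] then shift [-56.13   0.27 117.51] norm 130.2
```

```bash
python3 -m jog '[[-28,0.15,10,0,0,0],[-28,0.15,20,0,0,0],[0,0,30,0,0,0],[0,0,30,0,0,0],[0,0,20,0,0,0],[0,0,7,0,0,0],[0,0,0,0,0,0],[0,0,0,0,0,0]]'
python3 -m jog '[[0,0,2,0,0,0],[0,0,1,0,0,0],[0,0,1,0,0,0],[0,0,0.5,0,0,0],[0,0,0.5,0,0,0],[0,0,0,0,0,0]]'
```

```text
time: 8.05
tool_pos: [564.5, -52.9, 31.7]
tcp_rot: [-3.141, 0.002, 2.94]
contact_force: [0.0, -0.4, -2.0]
grip_width: 29.5
finger_force: 30.0
time: 8.65
tool_pos: [563.6, -52.5, 25.7]
tcp_rot: [-3.142, -0.0, 2.941]
contact_force: [0.2, -0.1, -1.0]
grip_width: 29.7
finger_force: 30.0
```

```bash
python3 -m jog '[[0,0,0.5,0,0,0],[0,0,0.5,0,0,0],[0,0,0,0,0,0]]'; python3 -m jog '[[0,0,0.3,0,0,0],[0,0,0,0,0,0],[0,0,0,0,0,0]]'
```

```text
time: 8.95
tool_pos: [563.6, -52.5, 24.7]
tcp_rot: [-3.142, -0.0, 2.941]
contact_force: [-0.0, 0.3, -0.1]
grip_width: 29.8
finger_force: 30.0
time: 9.25
tool_pos: [563.7, -52.5, 24.7]
tcp_rot: [-3.141, 0.0, 2.941]
contact_force: [-1.1, -0.6, 4.0]
grip_width: 29.6
finger_force: 30.0
```

```bash
python3 -m jog '[[0,0,0,0,0,0],[0,0,0,0,0,0],[0,0,0,0,0,0],[0,0,0,0,0,0],[0,0,-20,0,0,0],[0,0,-25,0,0,0],[35,0,0,0,0,0],[40,0,0,0,0,0],[0,0,0,0,0,0],[0,0,0,0,0,0]]' 60
python3 - <<'E'
from h import *
c,im=snap("wrist","w3");print(bot.get_obs()["tool_pos"])
for t in("block","pointer_tip","mark_tip","stop","press"):
    for d in bot.outline_of(t,"wrist"):
        print(t,d["p"],d["pixel"],d["mask"].sum(), blk(c,d["mask"],40)[:2] if t=="block" and d["mask"].sum()>2000 else "")
E
```

```text
time: 10.25
tool_pos: [490.1, -37.5, 69.8]
tcp_rot: [-3.141, 0.001, 2.941]
contact_force: [0.7, -0.8, 0.0]
grip_width: 55.1
finger_force: 0.0
[491.25051643 -37.81044638  69.87564129]
block 0.97 [73.4, 131.7] 8883 (array([ 404.67821262, -132.4997438 ,   -0.70497839]), np.float64(5.962188729613215))
block 0.79 [274.1, 339.8] 2686 (array([560.92211178, -46.4726714 ,   1.37687083]), np.float64(6.377378820611346))
block 0.72 [404.6, 63.0] 9170 (array([4.07681703e+02, 4.57082141e+01, 3.55054690e-01]), np.float64(6.137669926292722))
press 0.73 [277.8, 281.4] 8772
```

View pics/w3.png

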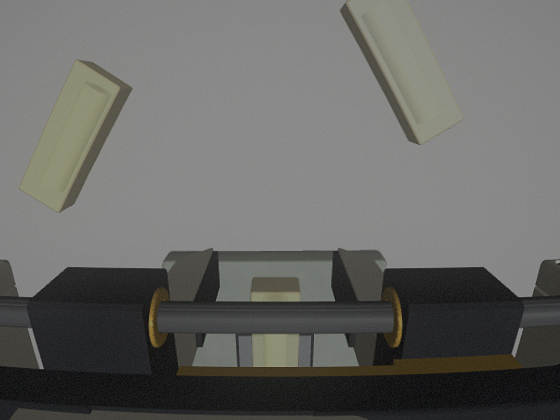

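```bash
python3 -m jog '[[0,0,0,0,0,0],[0,0,0,0,0,0],[0,0,0,0,0,0],[0,0,20,0,0,0],[0,0,15,0,0,0],[0,0,7,0,0,0],[-5,0,0,0,0,0],[-5,0,0,0,0,0],[-4,0,0,0,0,0],[-2,0,0,0,0,0],[0,0,0,0,0,0],[0,0,0,0,0,0]]' 0
python3 -c "
from h import *
o=bot.get_obs();print(R.from_euler('z',0.2).apply(o['tool_pos']-np.array([637.5,-68,0])))"
```

```text
time: 11.75
tool_pos: [505.9, -40.7, 27.6]
tcp_rot: [-3.142, 0.0, 2.941]
contact_force: [0.1, -0.7, -0.1]
grip_width: 0.7
finger_force: 0.0
[-134.43759049    0.57816538   27.5968298 ]
```

```bash
python3 -m jog '[[-1,-0.5,0,0,0,0],[-1.5,0,0,0,0,0],[-2,0,0,0,0,0],[-2,0,0,0,0,0],[-2,0,0,0,0,0],[-2,0,0,0,0,0],[-2,0,0,0,0,0],[-2,0,0,0,0,0],[-2,0,0,0,0,0],[-2,0,0,0,0,0],[-2,0,0,0,0,0],[-2,0,0,0,0,0]]'
python3 -m jog '[[-2,0,0,0,0,0],[-2,0,0,0,0,0],[-2,0,0,0,0,0],[-2,0,0,0,0,0],[-2,0,0,0,0,0],[-2,0,0,0,0,0],[-2,0,0,0,0,0],[-2,0,0,0,0,0],[-1,0,0,0,0,0]]'
python3 -c "
from h import *
o=bot.get_obs();print(R.from_euler('z',0.2).apply(o['tool_pos']-np.array([637.5,-68,0])),o['contact_force'])"
```

```text
time: 12.95
tool_pos: [528.0, -45.8, 27.4]
tcp_rot: [-3.141, 0.0, 2.941]
contact_force: [0.4, -0.0, -0.4]
grip_width: 0.2
finger_force: 0.2
time: 13.85
tool_pos: [544.7, -49.1, 27.4]
tcp_rot: [-3.142, 0.0, 2.941]
contact_force: [-0.9, 0.3, 0.6]
grip_width: 0.7
finger_force: 0.3
[-9.47098996e+01  5.25106896e-02  2.74129056e+01] [-0.9028605   0.25610493  0.64067588]
```

```bash
python3 -m jog '[[-1,0,0,0,0,0],[-1,0,0,0,0,0],[-1,0,0,0,0,0],[-1,0,0,0,0,0],[-1,0,0,0,0,0],[-1,0,0,0,0,0],[-1,0,0,0,0,0],[0,0,0,0,0,0]]'
python3 - <<'E'
from h import *
o=bot.get_obs();print(R.from_euler('z',0.2).apply(o['tool_pos']-np.array([637.5,-68,0])),o['contact_force'])
for n in("scene","top"):
    im=snap(n,n+"1")[1]
    for d in bot.outline_of("block",n): print(n,d["p"],d["pixel"],d["mask"].sum())
cv2.imwrite("pics/v3.png",cv2.resize(cv2.imread("pics/scene1.png")[220:320,230:340],None,fx=5,fy=5,interpolation=cv2.INTER_CUBIC))
E
```

```text
time: 14.65
tool_pos: [551.6, -50.6, 27.4]
tcp_rot: [-3.142, 0.0, 2.941]
contact_force: [1.0, 0.5, 0.9]
grip_width: 0.7
finger_force: 0.0
[-8.76833512e+01  1.96156722e-02  2.74216615e+01] [1.01266945 0.51998057 0.94532109]
scene 0.76 [243.2, 204.0] 305
scene 0.57 [346.9, 228.8] 274
scene 0.56 [285.6, 275.5] 90
top 0.85 [305.8, 251.7] 259
top 0.82 [344.9, 257.1] 298
```

View pics/v3.png

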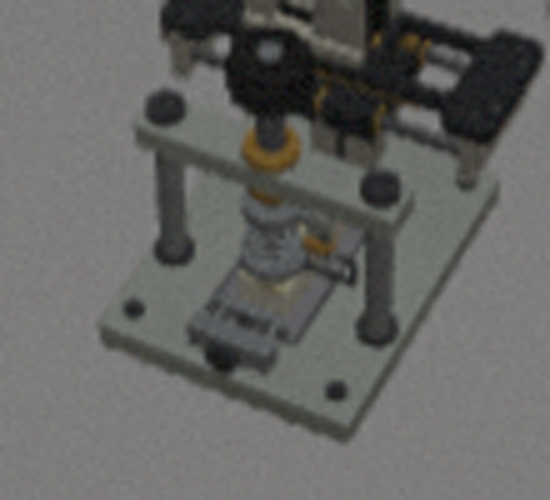

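```bash
for i in 1; do python3 -m jog '[[-1,0,0,0,0,0],[-1,0,0,0,0,0],[-0.5,0,0,0,0,0],[-0.5,0,0,0,0,0],[0,0,0,0,0,0]]'; done
python3 -m jog '[[-0.5,0,0,0,0,0],[-0.5,0,0,0,0,0],[-0.5,0,0,0,0,0],[0,0,0,0,0,0]]'
```

```text
time: 15.35
tool_pos: [554.4, -51.1, 27.4]
tcp_rot: [-3.142, 0.0, 2.941]
contact_force: [-0.4, 0.6, 0.4]
grip_width: 0.5
finger_force: 0.1
time: 15.75
tool_pos: [555.9, -51.4, 27.4]
tcp_rot: [-3.141, 0.0, 2.941]
contact_force: [-0.0, 1.3, -0.8]
grip_width: 0.2
finger_force: 0.0
```

```bash
python3 -m jog '[[-0.5,0,0,0,0,0],[-0.5,0,0,0,0,0],[-0.5,0,0,0,0,0],[0,0,0,0,0,0]]'
```

```text
time: 16.15
tool_pos: [557.3, -51.7, 27.4]
tcp_rot: [-3.142, 0.0, 2.941]
contact_force: [-0.5, 0.2, -0.3]
grip_width: 0.3
finger_force: 0.0
```

```bash
python3 -m jog '[[-0.5,0,0,0,0,0],[-0.5,0,0,0,0,0],[-0.5,0,0,0,0,0],[0,0,0,0,0,0]]'
```

```text
time: 16.55
tool_pos: [558.8, -52.0, 27.4]
tcp_rot: [-3.142, 0.0, 2.941]
contact_force: [0.4, -0.8, 0.6]
grip_width: 0.2
finger_force: 0.0
```

```bash
python3 -m jog '[[-0.5,0,0,0,0,0],[-0.5,0,0,0,0,0],[0,0,0,0,0,0]]';python3 -m jog '[[-0.5,0,0,0,0,0],[0,0,0,0,0,0]]'
```

```text
time: 16.85
tool_pos: [559.7, -52.3, 27.4]
tcp_rot: [-3.141, 0.0, 2.941]
contact_force: [-0.1, -0.2, -0.9]
grip_width: 0.6
finger_force: 0.1
time: 17.05
tool_pos: [560.2, -52.3, 27.4]
tcp_rot: [-3.142, 0.0, 2.941]
contact_force: [0.6, 1.3, -0.4]
grip_width: 0.2
finger_force: 0.1
```

```bash
python3 -m jog '[[-0.5,0,0,0,0,0],[-0.5,0,0,0,0,0],[0,0,0,0,0,0]]';python3 -m jog '[[-0.5,0,0,0,0,0],[0,0,0,0,0,0]]'
```

```text
time: 17.35
tool_pos: [560.9, -52.5, 27.4]
tcp_rot: [-3.142, -0.001, 2.941]
contact_force: [-1.4, 1.3, 1.0]
grip_width: 0.3
finger_force: 0.7
time: 17.55
tool_pos: [560.9, -52.5, 27.3]
tcp_rot: [-3.141, -0.001, 2.941]
contact_force: [-4.5, -0.2, 2.7]
grip_width: 0.2
finger_force: 2.1
```

```bash
python3 -m jog '[[-0.5,0,0,0,0,0],[-0.5,0,0,0,0,0],[0,0,0,0,0,0]]';python3 -m jog '[[-0.5,0,0,0,0,0],[0,0,0,0,0,0]]'
```

```text
time: 17.85
tool_pos: [561.0, -52.4, 27.3]
tcp_rot: [-3.141, -0.004, 2.941]
contact_force: [-6.8, 1.1, 5.6]
grip_width: 0.3
finger_force: 3.8
time: 18.05
tool_pos: [561.0, -52.4, 27.2]
tcp_rot: [-3.141, -0.005, 2.941]
contact_force: [-8.5, 0.5, 7.0]
grip_width: 0.5
finger_force: 4.5
```

```bash
python3 -m jog '[[1,0,0,0,0,0],[2,0,0,0,0,0],[5,0,0,0,0,0],[15,0,-10,0,0,0],[25,0,-35,0,0,0],[25,0,-35,0,0,0],[0,20,-15,0,0,0],[0,0,0,0,-0.14,0],[0,0,0,0,-0.14,0],[0,0,0,0,-0.14,0],[0,0,0,0,-0.14,0],[0,0,0,0,-0.14,0]]'
python3 -m jog '[[0,0,0,0,-0.085,0],[0,0,0,0,0,0]]'
python3 -c "
from h import *
p=np.array([637.5,-68,0])+R.from_euler('z',-0.2).apply([-65,22,0]);p[2]=115
o=bot.get_obs();print(o['joint_positions'])
to(p)"
```

```text
time: 19.25
tool_pos: [501.1, -12.6, 186.2]
tcp_rot: [-3.127, 0.601, 2.94]
contact_force: [1.3, -0.6, 0.5]
grip_width: 0.5
finger_force: 0.0
time: 19.45
tool_pos: [507.1, -6.8, 215.6]
tcp_rot: [-3.116, 0.667, 2.943]
contact_force: [-0.9, -0.1, 0.5]
grip_width: 0.6
finger_force: 0.0
[-0.11693977  0.06148768  2.144571   -0.27446594  0.28212814 -1.2423375 ]
turn [0. 0. 0.] then shift [  3.26  -9.01 125.67] norm 126.0
```

```bash
python3 -m jog '[[0,-1.5,20,0,0,0],[0,-1.5,20,0,0,0],[0,-1.5,20,0,0,0],[0,-1.5,20,0,0,0],[0,-1.5,20,0,0,0],[0,-1.5,20,0,0,0],[0,0,0,0,0,0]]'
python3 - <<'E'
from h import *
o=bot.get_obs();print(o['joint_positions'],R.from_euler('z',0.2).apply(o['tool_pos']-np.array([637.5,-68,0])))
c,im=snap("wrist","w4")
for t in("pointer_tip","mark_tip","knob_center","foot_face","block"):
    for d in bot.outline_of(t,"wrist"): print(t,d["p"],d["pixel"],d["mask"].sum())
E
```

```text
time: 20.15
tool_pos: [582.6, -24.8, 157.7]
tcp_rot: [-3.094, 0.591, 2.938]
contact_force: [0.2, -0.1, 0.6]
grip_width: -0.1
finger_force: 0.0
[-0.12342389  0.30203967  1.98621321 -0.33687696  0.28241339 -1.17958299] [-62.41077721  31.41767371 157.69315527]
pointer_tip 0.91 [250.2, 190.4] 1548
mark_tip 0.63 [274.3, 211.4] 151
foot_face 0.74 [251.3, 189.3] 1598
block 0.69 [241.4, 134.3] 3252
block 0.34 [274.0, 207.6] 147
```

View pics/w4.png

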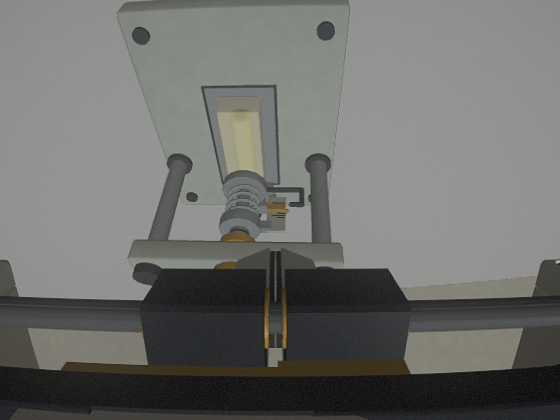

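```bash
python3 - <<'E'
from h import *
a=cv2.imread("pics/w4.png")[168:243,225:325]
cv2.imwrite("pics/v4.png",cv2.resize(a,None,fx=8,fy=8,interpolation=cv2.INTER_CUBIC))
c=cam("wrist"); print(c[2][:3,3], R.from_euler('z',0.2).apply(c[2][:3,3]-np.array([637.5,-68,0])))
G=lambda P:R.from_euler('z',-0.2).apply(P)+[637.5,-68,0]
print(proj(c,G([[0,36,z] for z in(45,50,60,70,80,90)])).round(1))
print(proj(c,G([[-130,73,20],[-130,-73,20],[0,-60,20],[0,60,20],[-13,0,108]])).round(1))
E
```

```text
[430.07318947  15.19289731 245.73723563] [-219.81996158   40.32523253  245.73723563]
[[287.6 182.3]
 [287.5 186.9]
 [287.2 196.3]
 [287.  206.1]
 [286.7 216.3]
 [286.4 227. ]]
[[349.2   6.2]
 [113.8  12.6]
 [179.5 160.5]
 [315.9 161.2]
 [233.7 236.6]]
```

View pics/v4.png

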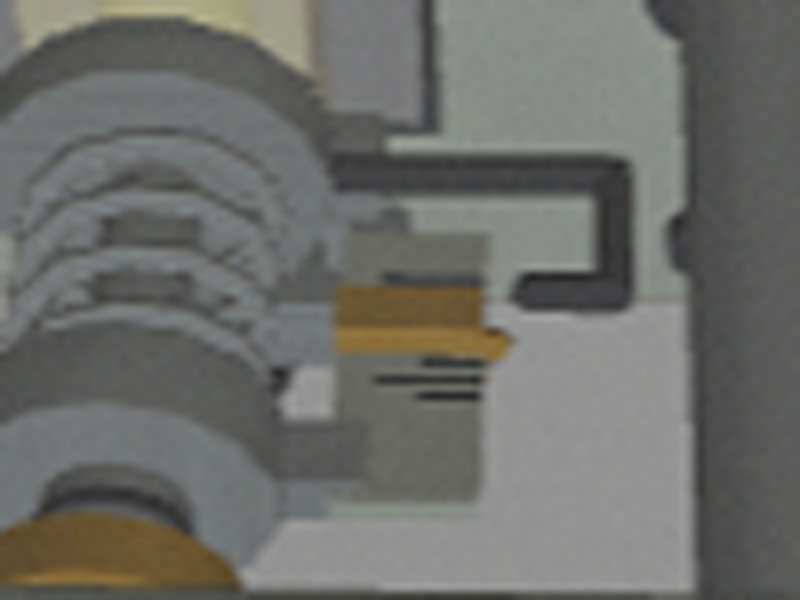

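```bash
python3 -m jog '[[0,0,-40,0,0,0],[0,0,-40,0,0,0],[0,0,-40,0,0,0],[0,0,-30,0,0,0],[0,0,0,0,0,0]]'
python3 - <<'E'
from h import *
to(bot.get_obs()["tool_pos"],[np.pi,0,2.94])
bot2=bot
o=bot.get_obs();print(o["tcp_rot"],o["tool_pos"],o["joint_positions"])
# foot gap estimate from w4 camera pose
Tc=dict(o);Tc["tool_pos"]=np.array([582.6,-24.8,157.7]);Tc["tcp_rot"]=np.array([-3.094,.591,2.938])
c=cam("wrist",Tc);G=lambda P:R.from_euler('z',-0.2).apply(P)+[637.5,-68,0]
for z in(44,46,48): print(z,proj(c,G([[-18,0,z]])).round(1))
print(proj(c,G([[-68.5,15,40],[-68.5,-15,40],[0,36,70],[3,36,70]])).round(1))
E
```

```text
time: 20.95
tool_pos: [501.3, 0.3, 288.6]
tcp_rot: [-3.095, 0.602, 2.939]
contact_force: [0.8, 0.2, 0.5]
grip_width: 0.4
finger_force: 0.0
turn [-0.0453  0.6019 -0.0151] then shift [0. 0. 0.] norm 0.0
[-3.09519177  0.6020766   2.93880722] [5.01283945e+02 2.74752148e-01 2.88633748e+02] [-0.07809002 -0.03019159  1.96431101 -0.20070426  0.62340873 -1.30371159]
44 [[242.1 167.5]]
46 [[241.8 169.3]]
48 [[241.6 171.1]]
[[257.2 111.2]
 [213.9 111.4]
 [287.4 208.3]
 [287.4 210.7]]
```

```bash
python3 -m jog '[[0,0,0,-0.0113,0.1498,-0.004],[0,0,0,-0.0113,0.1498,-0.004],[0,0,0,-0.0113,0.1498,-0.004],[0,0,0,-0.0113,0.1498,-0.004],[0,0,0,0,0,-0.14],[0,0,0,0,0,-0.14],[0,0,0,0,0,-0.14],[0,0,0,0,0,-0.14],[0,0,0,0,0,-0.14],[0,0,0,0,0,-0.14],[0,0,0,0,0,-0.14],[0,0,0,0,0,-0.14]]' 80
python3 -c "
from h import *
to([638,-68,305],[np.pi,0,-2.21])
print(bot.get_obs()['joint_positions'])"
```

```text
time: 22.15
tool_pos: [501.4, -0.5, 282.7]
tcp_rot: [3.137, -0.004, -2.218]
contact_force: [0.4, 0.2, -0.5]
grip_width: 73.1
finger_force: 0.0
turn [ 0.0044 -0.0041 -0.008 ] then shift [ -27.35 -149.86  -22.32] norm 154.0
[-1.53057790e-01  2.62779063e-01  1.48053316e+00 -1.58134248e-03
  1.40407302e+00 -2.64719377e+00]
```

```bash
python3 -m jog '[[-7,-37.5,-6,0.0044,-0.0041,-0.008],[-7,-37.5,-6,0,0,0],[-7,-37.5,-6,0,0,0],[-6.4,-37.4,-4.3,0,0,0],[0,0,0,0,0,0],[0,0,0,0,0,0]]'
python3 - <<'E'
from h import *
o=bot.get_obs();print(o["tool_pos"],o["tcp_rot"],o["joint_positions"])
c,im=snap("wrist","w5")
for d in bot.outline_of("knob_center","wrist"):
    k=max(cv2.findContours(d["mask"].astype("uint8"),0,1)[0],key=cv2.contourArea);e=cv2.minEnclosingCircle(k)
    print(d["p"],d["pixel"],d["mask"].sum(),e,cv2.boundingRect(k))
for z in(170,183,196): print(proj(c,[[638,-68,z]]))
E
```

```text
time: 22.75
tool_pos: [637.6, -69.2, 303.9]
tcp_rot: [3.14, -0.001, -2.216]
contact_force: [-0.4, 0.1, -0.1]
grip_width: 73.4
finger_force: 0.0
[637.58824892 -69.24711827 303.86494602] [ 3.13977607e+00 -5.81633567e-04 -2.21637156e+00] [-2.27696167e-01  5.31929947e-01  1.01443497e+00  2.05700093e-04
  1.59712405e+00 -2.72370784e+00]
[[274.19435033 196.5764723 ]]
[[274.17633319 200.94938424]]
[[274.15673317 205.71275927]]
```

View pics/w5.png

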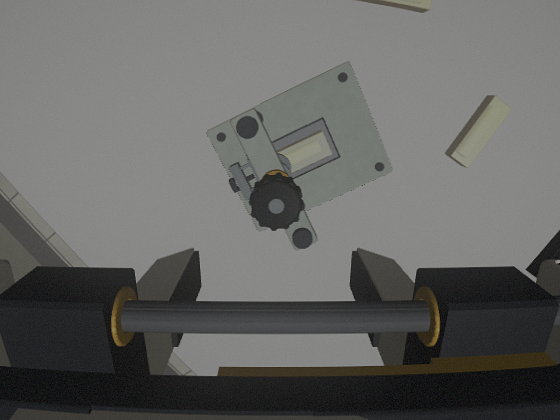

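```bash
python3 - <<'E'
from h import *
c=cam("wrist");g=cv2.imread("pics/w5.png",0).astype(float)
s=g[194:218,264:290]; m=(s>55).astype("uint8");n,l,st,ce=cv2.connectedComponentsWithStats(m)
print([(st[i].tolist(),ce[i]+[264,194]) for i in range(1,n)])
# dark knob blob
d=((cv2.GaussianBlur(g,(3,3),0)<50)*255).astype("uint8")[165:245,235:320]
n,l,st,ce=cv2.connectedComponentsWithStats(d);print([(st[i].tolist(),ce[i]+[235,165]) for i in range(1,n) if st[i][4]>200])
P=toplane(c,[[276.8,206]],197)[0];print(P)
to([P[0],P[1],173],[np.pi,0,bot.get_obs()["tcp_rot"][2]])
E
```

```text
[([25, 1, 1, 1, 1], array([289., 195.])), ([22, 3, 2, 1, 2], array([286.5, 197. ])), ([4, 4, 18, 16, 210], array([276.0047619 , 205.87619048])), ([20, 4, 1, 1, 1], array([284., 198.])), ([23, 8, 1, 1, 1], array([287., 202.])), ([23, 14, 2, 1, 2], array([287.5, 208. ])), ([24, 16, 1, 1, 1], array([288., 210.])), ([25, 19, 1, 1, 1], array([289., 213.])), ([22, 20, 1, 1, 1], array([286., 214.]))]
[([15, 8, 53, 56, 1111], array([269.64986499, 195.47974797]))]
[636.04138336 -65.60052699 197.        ]
turn [0.0002 0.0001 0.    ] then shift [ -1.78   2.29 132.59] norm 132.6
```

```bash
python3 -m jog '[[-0.8,1.5,25,0,0,0],[0,0,30,0,0,0],[0,0,30,0,0,0],[0,0,25,0,0,0],[0,0,15,0,0,0],[0,0,6,0,0,0],[0,0,0,0,0,0]]'
python3 -m jog '[[0,0,0,0,0,0],[0,0,0,0,0,0],[0,0,0,0,0,0],[0,0,0,0,0,0]]' 42
python3 -c "
from h import *
o=bot.get_obs();print(o['tool_pos'],R.from_euler('xyz',o['tcp_rot']).inv().apply(o['contact_force']))"
```

```text
time: 23.55
tool_pos: [636.2, -66.8, 175.3]
tcp_rot: [-3.141, 0.0, -2.215]
contact_force: [0.7, -1.3, 0.2]
grip_width: 73.5
finger_force: 0.0
time: 23.95
tool_pos: [637.2, -67.4, 175.9]
tcp_rot: [-3.14, 0.001, -2.216]
contact_force: [-1.0, -0.9, 0.3]
grip_width: 46.0
finger_force: 0.0
[637.18171526 -67.37081639 175.90420354] [ 1.34046033  0.23146353 -0.3265023 ]
```

```bash
python3 -m jog '[[0,0,0,0,0,0],[0,0,0,0,0,0],[0,0,0,0,0,0]]' 42
python3 -m jog '[[0,0,0,0,0,0],[0,0,0,0,0,0]]' 0
python3 -c "
from h import *
o=bot.get_obs();print(o['tool_pos'],R.from_euler('xyz',o['tcp_rot']).inv().apply(o['contact_force']))"
```

```text
time: 24.25
tool_pos: [637.5, -67.7, 175.7]
tcp_rot: [-3.139, 0.001, -2.216]
contact_force: [3.2, -0.2, 0.3]
grip_width: 39.1
finger_force: 30.0
time: 24.45
tool_pos: [637.5, -67.7, 175.7]
tcp_rot: [-3.139, 0.001, -2.216]
contact_force: [3.5, -2.2, 1.4]
grip_width: 39.3
finger_force: 30.0
[637.49405225 -67.66484709 175.69598692] [-0.3331664  -4.10768518 -1.3572237 ]
```

```bash
python3 -m jog '[[0,-0.5,0,0,0,0],[0,0,0.45,0,0,0.14],[0,0,0.45,0,0,0.14],[0,0,0.45,0,0,0.14],[0,0,0.45,0,0,0.14],[0,0,0.45,0,0,0.14],[0,0,0.45,0,0,0.14],[0,0,0.45,0,0,0.14],[0,0,0.45,0,0,0.14],[0,0,0.45,0,0,0.14],[0,0,0.45,0,0,0.14],[0,0,0,0,0,0]]'
python3 - <<'E'
from h import *
print(bot.get_obs()["moment"],bot.get_obs()["joint_positions"][5])
snap("scene","s2")
cv2.imwrite("pics/v5.png",cv2.resize(cv2.imread("pics/scene1.png")[220:320,230:340],None,fx=5,fy=5))
E
```

```text
time: 25.65
tool_pos: [637.5, -67.6, 171.2]
tcp_rot: [3.141, 0.002, 2.666]
contact_force: [2.0, -1.6, 3.2]
grip_width: 39.0
finger_force: 30.0
[-0.10997949 -0.44884922 -0.12880147] -1.3207448968074742
```

```bash
python3 -m jog '[[0,0,0.45,0,0,0.14],[0,0,0.45,0,0,0.14],[0,0,0.45,0,0,0.14],[0,0,0.45,0,0,0.14],[0,0,0.45,0,0,0.14],[0,0,0.45,0,0,0.14],[0,0,0.45,0,0,0.14],[0,0,0.45,0,0,0.14],[0,0,0.45,0,0,0.14],[0,0,0.45,0,0,0.14],[0,0,0.45,0,0,0.14],[0,0,0.45,0,0,0.14]]'
python3 -m jog '[[0,0,0.45,0,0,0.14],[0,0,0.45,0,0,0.14],[0,0,0,0,0,0]]'
python3 - <<'E'
from h import *
print(bot.get_obs()["moment"],bot.get_obs()["joint_positions"])
snap("scene","s3")
a=[cv2.imread(f"pics/{n}.png")[250:300,265:330] for n in("scene1","s3")]
cv2.imwrite("pics/v5.png",cv2.resize(np.hstack(a),None,fx=6,fy=6,interpolation=cv2.INTER_CUBIC))
E
```

```text
time: 26.9
tool_pos: [637.7, -67.6, 165.9]
tcp_rot: [3.14, -0.001, 0.986]
contact_force: [2.0, -1.3, 3.8]
grip_width: 39.3
finger_force: 30.0
time: 27.2
tool_pos: [637.7, -67.6, 165.0]
tcp_rot: [3.14, -0.002, 0.71]
contact_force: [1.8, -1.0, 4.9]
grip_width: 39.5
finger_force: 30.0
[-0.15154271 -0.37915229 -0.04965659] [-2.25116672e-01  6.03077247e-01  1.26810893e+00  2.78533660e-04
  1.26813455e+00  6.35903225e-01]
```

```bash
python3 -m jog '[[0,0,0,0,0,0],[0,0,0,0,0,0],[0,0,0,0,0,0],[0,0,0,0,0,0],[0,0,-20,0,0,0],[0,0,-40,0,0,0],[0,0,-45,0,0,0],[0,0,-20,0,0,-0.14],[0,0,0,0,0,-0.14],[0,0,0,0,0,-0.14],[0,0,0,0,0,-0.14],[0,0,0,0,0,-0.14]]' 80
python3 -m jog '[[0,0,0,0,0,-0.14],[0,0,0,0,0,-0.14],[0,0,0,0,0,-0.14],[0,0,0,0,0,-0.14],[0,0,0,0,0,-0.14],[0,0,0,0,0,-0.14],[0,0,0,0,0,-0.14],[0,0,0,0,0,-0.14],[0,0,0,0,0,-0.14],[0,0,0,0,0,-0.14],[0,0,0,0,0,-0.13],[0,0,0,0,0,0]]'
python3 -c "
from h import *
to([501,-5,288])
"
```

```text
time: 28.45
tool_pos: [637.0, -67.5, 289.3]
tcp_rot: [3.141, -0.0, 1.414]
contact_force: [-0.1, -0.4, 0.2]
grip_width: 73.5
finger_force: 0.0
time: 29.65
tool_pos: [637.0, -67.5, 289.3]
tcp_rot: [3.141, 0.001, 2.939]
contact_force: [-0.3, 0.1, -0.5]
grip_width: 73.3
finger_force: 0.0
turn [0. 0. 0.] then shift [145.83  33.91   1.19] norm 149.7
```

```bash
python3 -m jog '[[36,8.5,0,0,0,0],[36,8.5,0,0,0,0],[36,8.5,0,0,0,0],[37,8.5,0,0,0,0],[0,0,0,0,-0.148,0],[0,0,0,0,-0.148,0],[0,0,0,0,-0.148,0],[0,0,0,0,-0.148,0],[0,0,30,0,0,0],[0,0,40,0,0,0],[0,0,40,0,0,0],[0,0,40,0,0,0]]' 100
python3 -m jog '[[0,0,0,0,0,0],[0,0,0,0,0,0]]'
cat >> h.py <<'E'
G=lambda P:R.from_euler('z',-0.2).apply(P)+[637.5,-68,0]
def tips(f):
    o=bot.get_obs();c,im=snap("wrist",f);hsv=cv2.cvtColor(im,cv2.COLOR_RGB2HSV)
    print(o["tool_pos"].round(1),o["tcp_rot"].round(3))
    print("pred 36,z",[proj(c,G([[0,36,z]]))[0].round(1).tolist() for z in(55,60,65,70)])
    for d in bot.outline_of("mark_tip","wrist")[:2]:
        k=np.argwhere(d["mask"]);print("mark",d["p"],d["pixel"],k.min(0),k.max(0))
    for d in bot.outline_of("pointer_tip","wrist")[:1]:
        k=np.argwhere(d["mask"]);print("ptr",d["p"],d["pixel"],k.min(0),k.max(0))
    return c,im,hsv
E
python3 - <<'E'
from h import *
c,im,hsv=tips("w6")
E
```

```text
time: 30.85
tool_pos: [584.6, -21.9, 164.5]
tcp_rot: [3.139, 0.592, 2.933]
contact_force: [24.7, -0.7, 11.7]
grip_width: 91.7
finger_force: 0.0
time: 31.05
tool_pos: [584.5, -21.9, 165.0]
tcp_rot: [3.14, 0.592, 2.935]
contact_force: [0.2, -0.2, 0.6]
grip_width: 92.0
finger_force: 0.0
[584.5 -21.9 165. ] [3.14  0.592 2.935]
pred 36,z [[276.5, 185.5], [276.6, 190.1], [276.6, 194.9], [276.6, 199.7]]
mark 0.57 [263.0, 189.4] [185 257] [193 277]
ptr 0.56 [242.7, 174.5] [157 214] [191 292]
```

```bash
cat >> h.py <<'E'
def dump(f,c0,c1,r0,r1):
    im=cv2.imread(f"pics/{f}.png");h=cv2.cvtColor(im,cv2.COLOR_BGR2HSV);g=im.mean(2)
    print("     "+"".join(str(x%10) for x in range(c0,c1)),c0)
    for r in range(r0,r1):
        print(r," ","".join("B" if (h[r,x,1]>120 and 8<h[r,x,0]<28 and g[r,x]>70) else "b" if (h[r,x,1]>100 and 8<h[r,x,0]<28) else "#" if g[r,x]<72 else "+" if g[r,x]<90 else "." for x in range(c0,c1)))
E
python3 - <<'E'
from h import *
dump("w4",255,308,184,222)
dump("w6",244,298,170,210)
E
```

```text
56789012345678901234567890123456789012345678901234567 255
184   ........+++++.++.+++++++.............................
185   .........+++++.+.+...................................
186   .........++++....+...................................
187   ..........+#######++++++++++++++++++++++++++++.......
188   ...........#####################################+....
189   ...........#####################+###############+....
190   ...........+#####################################....
191   ............#####################################....
192   ..................+.........................#####....
193   ............................................+####....
194   ++................++........................+####....
195   .+................+++.......................+####....
196   ..............++++.++.......................+####....
197   ............................................+####....
198   ............................................+####....
199   .........+..................................+####....
200   .........+..................................+####....
201   ........++......
[... 3041 characters left out ...]
+++++........................
199   ++++++................................................
200   +++++++.......+.+.....................................
201   +++++++++++++++++.....................................
202   .+++++++++++++++++....................................
203   ..+++++++++++++++.....................................
204   ...++++++++++++++.....................................
205   ....+++++++++++++.....................................
206   ....++++++++++++++....................................
207   ......+++++++++++.....................................
208   .............................+........................
209   ......................................................
```

```bash
python3 -c "
from h import *
p=G([-62,30,217]);to(p,[np.pi,-0.0,2.94]); o=bot.get_obs();M=R.from_euler('xyz',o['tcp_rot']).inv();print(M.apply(p-o['tool_pos']))"
```

```text
turn [-1.000e-04  5.971e-01 -3.100e-03] then shift [  1.34  -4.86 -49.18] norm 49.4
[-26.55781417  -4.82077662 -41.41302587]
```

```bash
python3 -m jog '[[-8,-2.4,-12,0,0,0],[-9.3,-2.4,-15,0,0,0],[-9.3,0,-14.4,0,0,0],[0,0,0,0,0.13,0],[0,0,0,0,0.13,0],[0,0,0,0,0.13,0],[0,0,0,0,0,0],[0,0,0,0,0,0]]'
python3 - <<'E'
from h import *
c,im,h=tips("w7"); 
p=proj(c,G([[0,36,62],[0,36,63],[1,36,62]]));print(p,p[1]-p[0],p[2]-p[0])
x,y=np.round(p[0]).astype(int);dump("w7",x-30,x+16,y-18,y+16)
E
```

```text
time: 32.0
tool_pos: [582.7, -26.3, 215.5]
tcp_rot: [3.141, 0.208, 2.937]
contact_force: [-0.4, 1.4, -1.3]
grip_width: 91.8
finger_force: 0.0
[582.7 -26.3 215.5] [3.141 0.208 2.937]
pred 36,z [[281.4, 213.2], [281.4, 215.9], [281.5, 218.6], [281.6, 221.5]]
mark 0.61 [271.7, 215.2] [209 265] [217 281]
ptr 0.57 [250.6, 200.0] [190 228] [217 294]
[[281.46607327 216.98772036]
 [281.4815943  217.5359097 ]
 [281.46101878 217.89863366]] [0.01552103 0.54818935] [-0.00505449  0.91091331]
     1234567890123456789012345678901234567890123456 251
199   ........+#+.........+#......................##
200   ++.......+#+........+#......................+#
201   ..+.......++........+#.......................#
202   ..........++........+#.......................+
203   .....+.....#+.......+#........................
204   ++...++....++.......+#........................
205   ...........++.......+#........................
206   ..++........+##############################...
207   .......+....+##############################...
208   ............+##############################...
209   ............+#++++++++++
[... 541 characters left out ...]
...........
220   .....+##+++###+++++++++++++++.................
221   ......+##+#######+++++++++++..................
222   .......+######+#+++++++++++++.................
223   .......+#########++++++++++++.................
224   ........+++++++++++++++++++++.................
225   .................++++++++++++.................
226   ..............++++++.++.......................
227   ..............................................
228   ..............................................
229   +.............................................
230   ........++...+#++#+...........................
231   ........++...+####+...........................
232   +......+#+...+####+...........................
```

```bash
python3 -m jog '[[0,0,-30,0,0,0],[0,0,-20,0,0.104,0],[0,0,0,0,0.104,0],[0,0,0,0,0,0]]'
python3 -c "
from h import *
to([637.6,-67.6,165],[np.pi,0,2.94])"
```

```text
time: 32.55
tool_pos: [573.5, -24.6, 263.5]
tcp_rot: [-3.141, -0.005, 2.937]
contact_force: [0.4, -0.9, -1.0]
grip_width: 91.8
finger_force: 0.0
turn [-0.0001 -0.0045 -0.0027] then shift [-71.42 -29.25  98.52] norm 125.1
```

```bash
python3 -m jog '[[-24,-9.8,0,0,-0.0045,-0.0027],[-24,-9.8,0,0,0,0],[-23.4,-9.7,0,0,0,0],[0,0,30,0,0,0],[0,0,30,0,0,0],[0,0,25,0,0,0],[0,0,13.5,0,0,0],[0,0,0,0,0,0]]' 75
python3 -c "
from h import *
to([637.6,-67.6,165],[np.pi,0,2.94])"
```

```text
time: 33.35
tool_pos: [634.9, -66.8, 162.9]
tcp_rot: [3.142, -0.004, 2.94]
contact_force: [-0.3, -0.8, -0.5]
grip_width: 68.9
finger_force: 0.0
turn [ 0.     -0.0039  0.0004] then shift [-2.77 -0.2  -2.11] norm 3.5
```

```bash
python3 -m jog '[[-2.5,0,-1.5,0,-0.004,0],[0,0,0,0,0,0],[0,0,0,0,0,0]]' 
python3 -m jog '[[0,0,0,0,0,0],[0,0,0,0,0,0],[0,0,0,0,0,0],[0,0,0,0,0,0],[0,0,0,0,0,0],[0,0,0,0,0,0]]' 0
```

```text
time: 33.65
tool_pos: [639.7, -68.0, 168.0]
tcp_rot: [-3.141, 0.006, 2.94]
contact_force: [-0.1, -0.4, 0.8]
grip_width: 69.2
finger_force: 0.0
time: 34.25
tool_pos: [639.0, -67.9, 166.4]
tcp_rot: [-3.142, 0.003, 2.94]
contact_force: [0.3, -0.8, -1.1]
grip_width: 39.0
finger_force: 30.0
```

```bash
python3 -m jog '[[0,0,0,0,0,0],[0,0,0,0,0,0]]'; python3 -m jog '[[0,0,0.45,0,0,0.14],[0,0,0.45,0,0,0.14],[0,0,0.45,0,0,0.14],[0,0,0.45,0,0,0.14],[0,0,0.4,0,0,0.12],[0,0,0,0,0,0],[0,0,0,0,0,0]]'
```

```text
time: 34.45
tool_pos: [638.9, -67.9, 166.4]
tcp_rot: [-3.141, 0.003, 2.94]
contact_force: [-0.1, -0.4, -0.9]
grip_width: 39.0
finger_force: 30.0
time: 35.15
tool_pos: [638.6, -68.5, 164.3]
tcp_rot: [3.141, 0.003, 2.263]
contact_force: [-3.2, -3.8, 1.3]
grip_width: 39.4
finger_force: 30.0
```

Turned about 0.68 rad. Release and look from the same pose as before.

```bash
python3 -m jog '[[0,0,0,0,0,0],[0,0,0,0,0,0],[0,0,0,0,0,0],[0,0,0,0,0,0],[0,0,-20,0,0,0],[0,0,-40,0,0,0],[0,0,-45,0,0,-0.1],[0,0,-19,0,0,-0.14],[0,0,0,0,0,-0.14],[0,0,0,0,0,-0.14],[0,0,0,0,0,-0.14],[0,0,0,0,0,0]]' 80
python3 -c "
from h import *
to([501,-5,288],[np.pi,0,2.94])"
```

```text
time: 36.35
tool_pos: [638.6, -67.6, 288.2]
tcp_rot: [3.141, 0.003, 2.922]
contact_force: [-0.3, 0.0, 1.0]
grip_width: 73.2
finger_force: 0.0
turn [ 0.0003  0.0032 -0.018 ] then shift [147.38  33.74   0.24] norm 151.2
```

```bash
python3 -m jog '[[36.5,8.5,0,0,0,-0.018],[36.5,8.5,0,0,0,0],[36.5,8.5,0,0,0,0],[37,8.5,0,0,0,0],[0,0,0,0,-0.148,0],[0,0,0,0,-0.148,0],[0,0,0,0,-0.148,0],[0,0,0,0,-0.148,0],[0,0,35,0,0,0],[0,0,40,0,0,0],[0,0,40,0,0,0],[0,0,25,0,0,0]]'
python3 -m jog '[[0,0,10,0,0,0],[0,0,0,0,0,0],[0,0,0,0,0,0]]'
python3 - <<'E'
from h import *
c,im,h=tips("w8"); p=proj(c,G([[0,36,61],[0,36,62],[1,36,61]]));print(p,p[1]-p[0],p[2]-p[0])
x,y=np.round(p[0]).astype(int);dump("w8",x-30,x+20,y-22,y+16)
E
```

```text
time: 37.55
tool_pos: [579.5, -20.2, 169.8]
tcp_rot: [3.139, 0.594, 2.933]
contact_force: [-0.4, 0.0, -0.0]
grip_width: 73.4
finger_force: 0.0
time: 37.85
tool_pos: [585.2, -21.0, 166.3]
tcp_rot: [3.141, 0.594, 2.937]
contact_force: [0.3, 0.3, -0.6]
grip_width: 73.5
finger_force: 0.0
[585.2 -21.  166.3] [3.141 0.594 2.937]
pred 36,z [[275.3, 183.6], [275.3, 188.3], [275.3, 193.0], [275.3, 197.8]]
mark 0.67 [265.5, 188.0] [181 256] [189 276]
mark 0.37 [239.6, 171.9] [154 211] [190 291]
ptr 0.62 [239.1, 168.7] [155 211] [190 291]
[[275.3272054  189.19892181]
 [275.32700505 190.14055587]
 [275.33160939 190.0231983 ]] [-2.00342901e-04  9.41634053e-01] [0.00440399 0.82427648]
     56789012345678901234567890123456789012345678901234 245
167   ....+++++...........#.............................
168   .....++++...........#.............................
169   .......+#+..........#.............................
170   .......+++..........#.............................
171   .......+#...........#+............................
172   ........+####################################.....
173   ........+###
[... 1105 characters left out ...]
................
193   +++++++++++.........+#######+.....................
194   ++++++++++...........+++++++......................
195   ++++++++.+........................................
196   ++++++++++........................................
197   +++++++++++++++...................................
198   +++++++++++++++...................................
199   .++++++++++++++...................................
200   .+++++++++++++....................................
201   ..++++++++++++....................................
202   ...+++++++++++....................................
203   ....++..+....+....................................
204   ..................................................
```

```bash
python3 - <<'E'
from h import *
a=cv2.imread("pics/w8.png");z=lambda s,f:cv2.resize(s,None,fx=f,fy=f,interpolation=cv2.INTER_CUBIC)
t=cv2.resize(z(a[165:200,235:300],8),(520,280));s=snap("scene","s4")[1][:,:,::-1][240:300,240:340]
b=cv2.resize(z(s,5),(520,312))
cv2.imwrite("pics/v6.png",np.vstack([t,b]))
top=snap("top","t4")[1];t0=cv2.imread("pics/top0.png")[:,:,::-1]
d=cv2.absdiff(top,t0).max(2)>60
n,l,st,ce=cv2.connectedComponentsWithStats(d.astype("uint8"));print([st[i].tolist() for i in range(1,n) if st[i][4]>15])
E
```

```text
[[87, 182, 187, 238, 8213], [275, 190, 19, 32, 407], [210, 232, 3, 17, 24], [243, 288, 280, 132, 11873], [213, 348, 21, 10, 75], [437, 354, 5, 14, 46], [228, 365, 24, 26, 303], [491, 365, 19, 5, 31], [287, 392, 4, 21, 42], [226, 401, 9, 19, 102]]
```

View pics/v6.png

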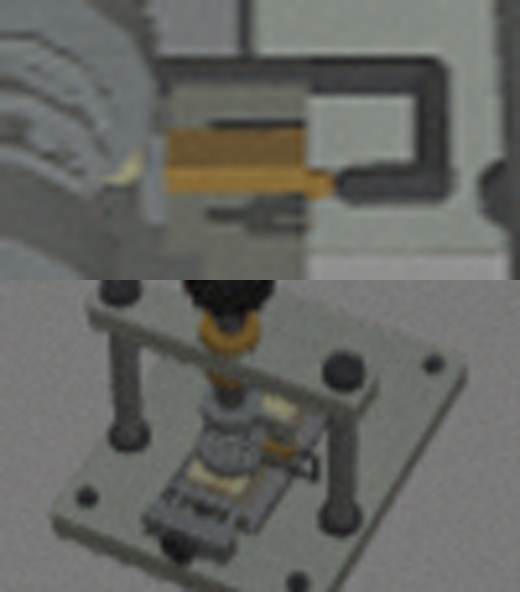

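```bash
python3 -c "
from plant import bot
print(bot.get_obs()['contact_force'],bot.close_job())"
```

```text
the job is handed in; nothing more can be done
[-1.12991321  0.01406744 -0.47824529] None
```

I handed the job in at about 38 s. The block is clamped on the slide, pushed up to the fence with at most about 8.5 N, and the pointer is level with the brass mark to within about 0.4 mm as seen in the wrist camera. The hand-in call returned no verdict.

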